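# Pin a bicycle rear damper into its frame yoke

### The job

Fit the longer of the two pins: through the yoke's upper ear, the damper shaft's eye and the lower ear, pushed fully home so that its collar sits on the upper ear. The eye is hidden between the ears and not yet in line, because the shaft is too far in: draw the shaft out by feel until the pin can pass, without forcing the pin. Leave the short pin in its hole and do not disturb the grease jar, the T-handle hex key or the brake caliper.

Things in the scene. Friction and masses are not known exactly. Their poses are not given: they have to be found in the camera images.
- jig: Grey steel plate, 118 x 420 x 12 mm, fixed to the bench, with a bicycle rear damper (coil spring taken off) lying level along its y axis. Origin: plate underside, z up. The aluminium yoke is at y = -45 mm, its web and clamp beyond toward -y; the dark damper body, up to 52 mm across, a reservoir on its +x side, is rigid and spans y = 86 to 225 mm.
- yoke_hole (a point): Centre of the upper ear's bore, at the ear's top face, 95.5 mm above the bench. The yoke's two round ears are 42 mm across, with upright bores of 13 mm on one axis: upper ear 20 mm thick (z = 75.5 to 95.5 mm), lower ear 14 mm (z = 38.5 to 52.5 mm). Axes as the jig's.
- eye_gap (a point): Fixed point of the jig midway between the ears, on their bores' axis, 64 mm above the bench. Here lies the damper shaft's eye: 20 mm thick (z = 54 to 74 mm), 42 mm across, bore 13 mm. At the start its bore is 7 to 15 mm off toward the jig's +y, covered by the upper ear; how far is not reported. A pin let down through the upper ear rests on the eye, and drops in when the bore comes under it.
- shaft_grip (a point): Fixed point of the jig on the axis of the bare round steel shaft (16 mm thick, along y, bare 5 to 86 mm from the jig's origin), 92 mm from the bores' axis, 64 mm above the bench: room to grip it across x. The shaft slides in y with about 4 N friction, stays where left, does not turn. Drawn toward -y it brings the bores in line, a dropped pin then blocks it; else it stops 7 mm past.
- long_pin: The longer steel pin (about 0.13 kg), nose down in one of the block's two holes (which varies). Origin: tip of the nose, z up the pin. Shank 12 mm thick, 70 mm from tip to collar, the first 10 mm tapered to a flat 7 mm nose; collar 26 mm across, z = 70 to 74 mm; knurled round grip 20 mm across, z = 74 to 100 mm. Neither it nor a shaft that it blocks should be pushed with more than about 25 N.
- long_pin_collar (a point): Centre of the long pin's collar underside, 70 mm above its tip; comes to lie on the upper ear's top face when the pin is home.
- short_pin: The shorter pin (for the other mount): the same shape and diameters, 44 mm from tip to collar, grip z = 48 to 74 mm. Stands in the other hole.
- pin_block: Fixed light wooden block, 128 x 50 x 30 mm (x, y, z), origin under its centre, with two upright blind holes 13.2 mm in diameter and 20 mm deep at x = -34 and +34 mm on its centre line.
- grease: Loose grease jar, white with a black lid, 54 mm in diameter, 70 mm high; origin under its centre. To be left alone.
- hex_key: Loose T-handle hex key with a green handle, 156 x 86 x 19 mm, lying beyond the damper end of the jig; origin under its centre. To be left alone.
- caliper: Loose black brake caliper, 30 x 55 x 36 mm, behind the grease jar; origin under its centre. To be left alone.

How it is judged:
At the end, for the whole second after the job is handed in: The long pin stands upright (within 0.06 rad) on the yoke's bore axis (within 3 mm at the collar, 4 mm at the tip) with its collar down on the upper ear (within 2.5 mm), so that it runs through both ears and the eye; it is at rest; the short pin is where it was (within 10 mm) (z of long_pin_collar in the frame of yoke_hole between -0.003 and 0.0025 m and horizontal distance between long_pin_collar and yoke_hole below 0.003 m and horizontal distance between long_pin and yoke_hole below 0.004 m and angle between long_pin's own z axis and vertical below 0.06 rad and linear speed of long_pin below 0.01 m/s and distance of short_pin from where it was at the start of the episode below 0.01 m); the robot touches nothing.
It fails at once if the pin is forced: the yoke and eye together press on it with more than 80 N (contact force between long_pin and jig above 80 N).
It fails at once if the short pin is taken out of its hole (distance of short_pin from where it was at the start of the episode above 0.02 m).
It fails at once if the grease jar is knocked about (distance of grease from where it was at the start of the episode above 0.04 m).
It fails at once if the T-handle hex key is knocked about (distance of hex_key from where it was at the start of the episode above 0.04 m).
It fails at once if the brake caliper is knocked about (distance of caliper from where it was at the start of the episode above 0.04 m).
It also fails if it takes over 64 s, if anything falls off the work surface, if the arm or the gripper's body presses on something with over 40 N, if the wrist force passes 120 N, or if a joint passes its speed limit or range.

### The arm

A 6-joint arm with a two-finger parallel gripper is mounted at the origin on a cart in front of the work surface, level with it; the furniture and walls round the work are solid. World frame = base frame: x ahead of the robot, y to its left, z up, the work surface at z = 0. Lengths are in m, angles in rad, forces in N, time in s.
With the tool pointing down it reaches from about 0.375 to 0.925 m from the base axis. Payload 5.7 kg.
Tool frame: the origin (TCP) lies midway between the tips of the shut fingers; the grasp point (between the pads) lies 19 mm behind it; z points along the fingers, y is the line along which they close (so a half turn about z gives the same grasp; the last joint's range is limited). The gripper opens to 85 mm and grips with 20 to 120 N. Pads are 22 mm wide; open, the fingers measure 114 mm over their backs; the gripper's body (76 mm by 85 mm) begins 54 mm behind the grasp point. The pads swing forward as they close: fully open they stand 13 mm farther back than shut.
Start: joints at [1.112, 0.359, 1.51, -0, 1.272, -0.115], TCP at [0.202, 0.565, 0.231] pointing down, gripper open.
Joint ranges: [-2.97, 2.97], [-1.01, 2.36], [0.21, 2.38], [-0.96, 4.11], [0.2, 2.71], [-2.98, 2.98]. Speed limits (rad/s): [2.39, 2.39, 3.14, 3.14, 3.14, 3.14].

### API

Orientations are given as a unit quaternion [w, x, y, z].
In Python, from workcell import observe, optics, sign_off gives the robot as it stands. The module is installed in compiled form; this text tells all that it offers.
- The arm moves only by the tool carry_out, never from a script. Its argument "plan" is a list of rows, each a list of 5 numbers: the shift along the world's x, y, z in units of 30 mm (1.0 is 30 mm), then the turn about the world's z in units of 6 degrees (1.0 is 6 degrees), then the closure, from -1 (fully open) to 1 (shut). A call has 1 to 20 rows; each row is the pose to reach, as a shift and turn from the pose commanded when the call began; what a row does not reach only later rows make up. A row lasts 1/10 s, in which the tool goes at most 50 mm and 8.59 degrees, less where a joint would pass 70% of its speed; a pose out of reach is approached as far as the arm can. A call with a gripper value outside its range is refused whole. The fingers move at their own pace and stop on an object; the grip force is fixed at half the most. Time passes only in rows, so rows that repeat a pose let the fingers close. It gives the time, the measured TCP pose, the force, the opening and the grip force at its end, in the units of the state.
- observe(): the state, without advancing time (a new reading comes with each control period).
- optics.snapshot(name): name is "scene" or "top"; returns the picture (400x640x3 uint8, red, green, blue); there is no depth.
- optics.camera_params(name): a dict with "mtx" (3x3 intrinsics, pixels), "world_to_cam" (4x4, takes a point from world to camera coordinates). Camera axes: x right, y down, z forward; pixel columns grow to the right and rows downward; lengths in m; the calibration is good to about 2 mm. A picture is of the moment at which its call begins. camera_params takes no time and is no camera call.
- sign_off(): hands the job in; it is judged then, once.
The state is a dict: "t": time; "joint_pos": joint angles; "qvel": joint speeds; "joint_efforts": joint torques, N m; "position": TCP position; "orientation": TCP orientation; "ft_force": force on the tool from outside, world axes, zero at the start; "wrist_torque": the same for the moment, N m; "opening": finger opening in m; "gripper_force": force on a finger pad.
Only numpy, scipy, OpenCV 4.12 (cv2) and the standard library are available. Lean on these libraries where they do the work, as an engineer would, in place of code of your own. Each camera call takes 0.05 s, during which the arm holds its last target. There are 200 camera calls.

## Working session

There is one attempt and no reset: what is moved stays moved. The work goes in short steps, Python scripts to look and compute and a tool call to move; the robot and the scene stay as the last step left them, time stands still between calls to the robot, and variables do not carry over. Pictures are saved under pics/ and viewed, at most 10 in all, crops included, and the job is handed in when it is done.

Besides the shell and the picture viewer there is one more tool, called after "Emit:" as name([rows], argument=value, ...), one row to a line, values as JSON. carry_out: Moves the arm, as the interface text tells. Its arguments: {"type":"object","properties":{"plan":{"type":"array"}},"required":["plan"]}

```bash
mkdir -p pics; python3 - <<'E'
from workcell import observe, optics
import cv2
for n in("scene","top"):
    cv2.imwrite(f"pics/{n}0.png",optics.snapshot(n)[:,:,::-1])
    p=optics.camera_params(n);print(n,p["mtx"].tolist(),p["world_to_cam"].round(4).tolist())
s=observe();print(s)
E
```

```text
scene [[385.31562823440356, 0.0, 314.16894239102567], [0.0, 385.31562823440356, 199.2158433198927], [0.0, 0.0, 1.0]] [[0.7147, -0.6991, -0.0228, -0.3852], [-0.3464, -0.3255, -0.8798, 0.2492], [0.6076, 0.6367, -0.4748, 0.9213], [0.0, 0.0, 0.0, 1.0]]
top [[508.10438981939643, 0.0, 325.7541760995013], [0.0, 508.10438981939643, 195.41366606462665], [0.0, 0.0, 1.0]] [[0.0247, -0.9997, -0.0018, -0.0032], [-0.9904, -0.0242, -0.136, 0.5343], [0.1359, 0.0051, -0.9907, 1.5963], [0.0, 0.0, 0.0, 1.0]]
{'t': 0.1, 'joint_pos': array([ 1.11188792e+00,  3.59444241e-01,  1.51131784e+00,  1.75907501e-05,
        1.27253722e+00, -1.15088182e-01]), 'qvel': array([ 0.00064668, -0.00066595, -0.00135441,  0.00174347,  0.00026681,
       -0.00154873]), 'joint_efforts': array([ 2.86060085e-04, -5.28649127e+01, -2.79354143e+01, -1.89022257e-04,
        5.10882412e-03, -1.00925945e-05]), 'position': array([0.20196959, 0.56432613, 0.23053338]), 'orientation': array([-2.49615216e-04,  1.71067110e-01,  9.85259009e-01, -8.16041434e-04]), 'ft_force': array([-0.13080551, -0.00445279,  0.15408067]), 'wrist_torque': array([ 0.00569611,  0.03478668, -0.03728357]), 'gripper_force': 0.0, 'opening': 0.08537330749278928}
```

View pics/scene0.png

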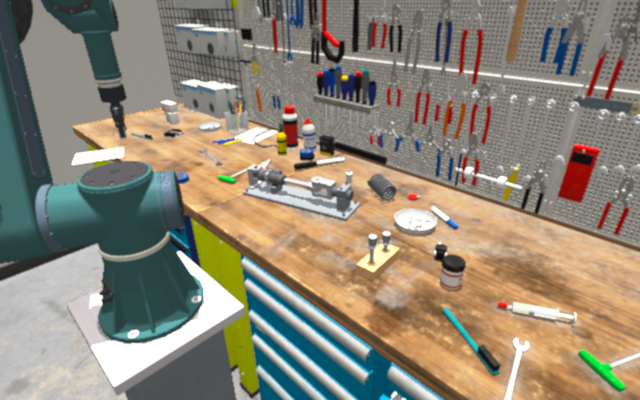

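View pics/top0.png

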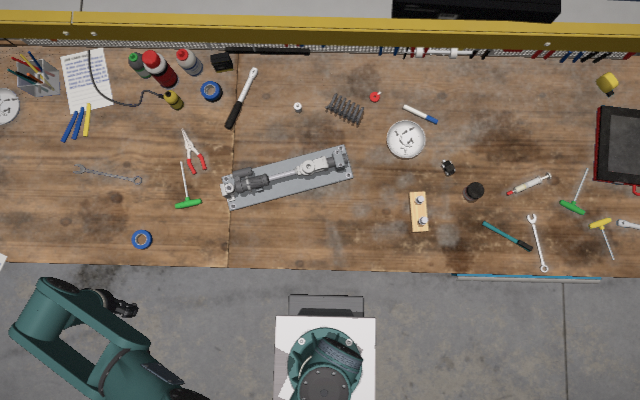

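The scene shows the jig at about (300,190), the block with pins at (380,255) and the jar at (452,272). In the top view the jig is at (287,178), the block at (418,212) and the hex key at (188,190). Next I'll look at enlarged crops.

```bash
python3 - <<'E'
import cv2,numpy as np
t=cv2.imread("pics/top0.png");s=cv2.imread("pics/scene0.png")
a=cv2.resize(t[135:235,210:360],None,fx=5,fy=5,interpolation=cv2.INTER_CUBIC)
cv2.imwrite("pics/c1.png",a)
b=cv2.resize(s[160:280,235:410],None,fx=4.5,fy=4.5,interpolation=cv2.INTER_CUBIC)
cv2.imwrite("pics/c2.png",b)
c=cv2.resize(t[180:240,400:440],None,fx=10,fy=10,interpolation=cv2.INTER_CUBIC)
cv2.imwrite("pics/c3.png",c)
E
```

```text
(no output)
```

View pics/c1.png

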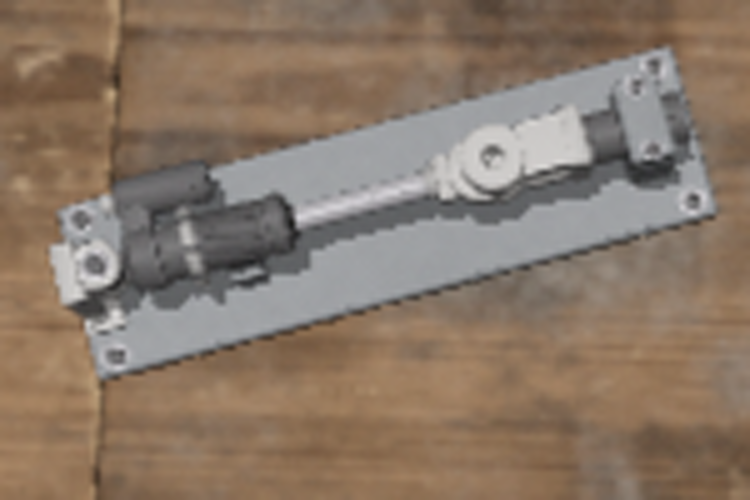

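View pics/c2.png

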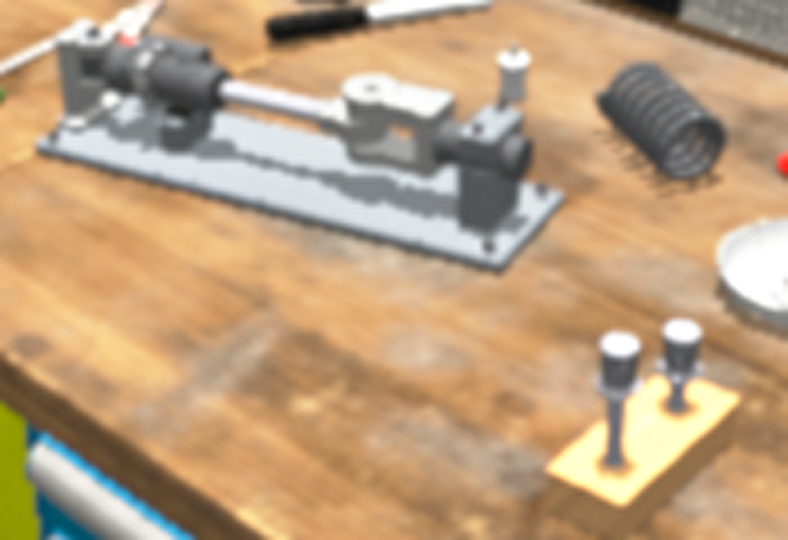

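View pics/c3.png

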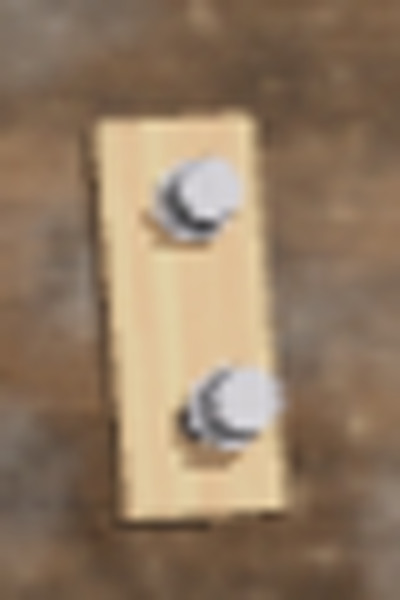

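The crops show the long pin in the hole nearer the robot, with its grip top at about c3 (247,400). The short pin's top is at (213,188). In c1 the yoke bore is at (491,155) and the plate corners are at (668,47), (716,213), (103,380) and (58,208).

```bash
cat > h.py <<'E'
from workcell import observe, optics
import numpy as np, cv2
def ray(n,uv):
    p=optics.camera_params(n);M=p["world_to_cam"];R,t=M[:3,:3],M[:3,3]
    return -R.T@t, R.T@(np.linalg.inv(p["mtx"])@[uv[0],uv[1],1])
def plane(n,uv,z):
    c,d=ray(n,uv);return c+d*(z-c[2])/d[2]
def tri(a,b):
    c1,d1=ray("top",a);c2,d2=ray("scene",b);d1/=np.linalg.norm(d1);d2/=np.linalg.norm(d2)
    s=np.linalg.lstsq(np.c_[d1,-d2],c2-c1,rcond=None)[0]
    p,q=c1+s[0]*d1,c2+s[1]*d2;return (p+q)/2,np.linalg.norm(p-q)
def proj(n,X):
    p=optics.camera_params(n);x=p["world_to_cam"]@np.r_[X,1];x=p["mtx"]@x[:3];return x[:2]/x[2]
E
python3 - <<'E'
from h import *
c=lambda u,v,f,x,y:((u+.5)/f-.5+x,(v+.5)/f-.5+y)
C1=lambda u,v:c(u,v,5,210,135);C2=lambda u,v:c(u,v,4.5,235,160);C3=lambda u,v:c(u,v,10,400,180)
K=[plane("top",C1(*q),.012) for q in((668,47),(716,213),(103,380),(58,208))]
print(np.round(K,4)); e=(K[3]-K[0]+K[2]-K[1])/2;print("len",np.linalg.norm(e),"yhat",e/np.linalg.norm(e),"cent",np.mean(K,0))
y=e/np.linalg.norm(e);print("hole from plate",np.mean(K,0)-.045*y)
print("hole top",plane("top",C1(491,155),.0955),"scene",plane("scene",C2(373,88),.0955),tri(C1(491,155),C2(373,88)))
print("eye2?",plane("top",C1(95,263),.09))
print("long",plane("top",C3(247,400),.110),"scene",plane("scene",C2(621,343),.110))
print("short",plane("top",C3(213,188),.084),"scene",plane("scene",C2(683,328),.084))
B=[plane("top",C3(*q),.03) for q in((97,120),(255,115),(288,513),(125,520))];print(np.round(B,4),np.mean(B,0))
d=(B[0]+B[1]-B[2]-B[3])/2;d/=np.linalg.norm(d);m=np.mean(B,0);print(d,m+.034*d,m-.034*d)
E
```

```text
[[ 0.7107 -0.0435  0.012 ]
 [ 0.6    -0.0771  0.012 ]
 [ 0.4802  0.3192  0.012 ]
 [ 0.5929  0.3545  0.012 ]]
len 0.41453349287746083 yhat [-0.28658074  0.95805609  0.        ] cent [0.59594643 0.13826637 0.012     ]
hole from plate [0.60884256 0.09515385 0.012     ]
hole top [0.61871707 0.06791484 0.0955    ] scene [0.61502413 0.05878077 0.0955    ] (array([0.62093343, 0.06709854, 0.09048447]), np.float64(0.003185700118653578))
eye2? [0.54535734 0.31280436 0.09      ]
long [ 0.45730608 -0.29233062  0.11      ] scene [ 0.45584347 -0.29624504  0.11      ]
short [ 0.52575035 -0.28680431  0.084     ] scene [ 0.52485405 -0.2895138   0.084     ]
[[ 0.5543 -0.2593  0.03  ]
 [ 0.5572 -0.3103  0.03  ]
 [ 0.4289 -0.3206  0.03  ]
 [ 0.4254 -0.2685  0.03  ]] [ 0.4914642  -0.28968279  0.03      ]
[0.99712964 0.0757132  0.        ] [ 0.52536661 -0.28710854  0.03      ] [ 0.45756179 -0.29225704  0.03      ]
```

Emit:
carry_out([
  [8.3,-8.8,-0.5,2,-1],
  [8.3,-8.8,-0.5,2,-1],
  [8.3,-8.8,-0.5,2,-1],
  [8.3,-8.8,-0.5,2,-1],
  [8.3,-8.8,-0.5,2,-1],
  [8.3,-8.8,-0.5,2,-1],
  [8.3,-8.8,-0.5,2,-1],
  [8.4,-28.57,-1,4,-1],
  [8.5,-28.57,-1,4,-1],
  [8.5,-28.57,-1,4,-1],
  [8.5,-28.57,-1,4,-1],
  [8.5,-28.57,-1,4,-1],
  [8.5,-28.57,-1,4,-1],
  [8.5,-28.57,-1,4,-1],
  [8.5,-28.57,-1,4,-1],
  [8.5,-28.57,-1,4,-1],
  [8.5,-28.57,-1,4,-1],
  [8.5,-28.57,-1,4,-1],
  [8.5,-28.57,-1,4,-1],
  [8.5,-28.57,-1,4,-1],
])

```text
t: 2.1
position: [0.4576, -0.2979, 0.2011]
orientation: [0.001, -0.036, 0.999, -0.002]
ft_force: [-0.2, 0.4, 0.2]
opening: 0.0853
gripper_force: 0.0
```

Emit:
carry_out([
  [0,0,-1,0,-1],
  [0,0,-1.7,0,-1],
  [0,0,-1.7,0,-1],
  [0,0,-1.7,0,-1],
])

```text
t: 2.5
position: [0.457, -0.2915, 0.1502]
orientation: [-0.001, -0.038, 0.999, 0.0]
ft_force: [0.2, 0.7, -0.4]
opening: 0.0855
gripper_force: 0.0
```

```bash
python3 - <<'E'
from h import *
s=observe();print(s["position"],s["t"])
P=s["position"];t=optics.snapshot("scene")[:,:,::-1]
b=cv2.resize(t[190:290,330:430],None,fx=6,fy=6,interpolation=cv2.INTER_CUBIC)
cv2.imwrite("pics/d.png",b)
E
```

```text
[ 0.45695828 -0.29149867  0.15018045] 2.5
```

View pics/d.png

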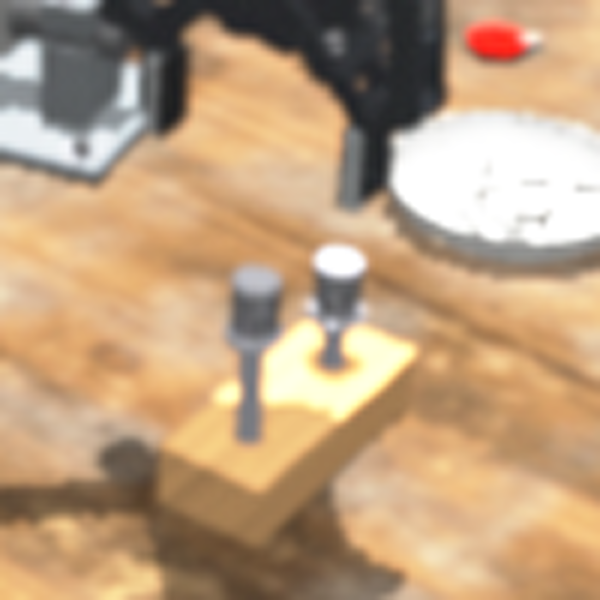

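The finger tips, at about (165,125) and (360,205), straddle the long pin at (256,275). I'll descend and grip.

Emit:
carry_out([
  [0,0,-1,0,-1],
  [0,0,-2.15,0,-1],
  [0,0,-2.15,0,-1],
  [0,0,-2.15,0,1],
  [0,0,-2.15,0,1],
  [0,0,-2.15,0,1],
  [0,0,-2.15,0,1],
  [0,0,-2.15,0,1],
  [0,0,-2.15,0,1],
  [0,0,-2.15,0,1],
  [0,0,-2.15,0,1],
  [0,0,-2.15,0,1],
])

```text
t: 3.75
position: [0.458, -0.2928, 0.0869]
orientation: [0.001, -0.037, 0.999, -0.001]
ft_force: [-0.1, 0.6, 4.8]
opening: 0.0178
gripper_force: 58.4
```

Emit:
carry_out([
  [0,0,1,0,1],
  [0,0,2.5,0,1],
  [0,0,4.1,0,1],
  [0,0,4.1,-1,1],
  [1,2,4.1,-2,1],
  [2,4,4.1,-3.5,1],
  [3,6,4.1,-5,1],
  [4,8,4.1,-6.5,1],
  [5,10,4.1,-8,1],
  [5.39,11.5,4.1,-9,1],
  [5.39,12,4.1,-10,1],
  [5.39,12,4.1,-11,1],
  [5.39,12,4.1,-12,1],
  [5.39,12,4.1,-12.9,1],
  [5.39,12,4.1,-12.9,1],
  [5.39,12,4.1,-12.9,1],
  [5.39,12,3.7,-12.9,1],
  [5.39,12,3.7,-12.9,1],
  [5.39,12,3.7,-12.9,1],
])

```text
t: 5.65
position: [0.6182, 0.0672, 0.196]
orientation: [-0.001, 0.596, 0.803, -0.001]
ft_force: [0.0, 0.2, -1.6]
opening: 0.018
gripper_force: 59.7
```

```bash
python3 - <<'E'
from h import *
s=observe();print(s["position"],s["orientation"],s["opening"],s["ft_force"],s["t"])
t=optics.snapshot("scene")[:,:,::-1]; T=optics.snapshot("top")[:,:,::-1]
cv2.imwrite("pics/e_t.png",T);cv2.imwrite("pics/e_s.png",t)
b=cv2.resize(t[150:220,270:370],None,fx=8,fy=8,interpolation=cv2.INTER_CUBIC)
cv2.imwrite("pics/e.png",b)
E
```

```text
[0.61823526 0.06717528 0.19596607] [-7.12422189e-04  5.95602132e-01  8.03279081e-01 -5.58714312e-04] 0.017977479911896837 [ 0.03439589  0.18523363 -1.59668537] 5.65
```

View pics/e.png

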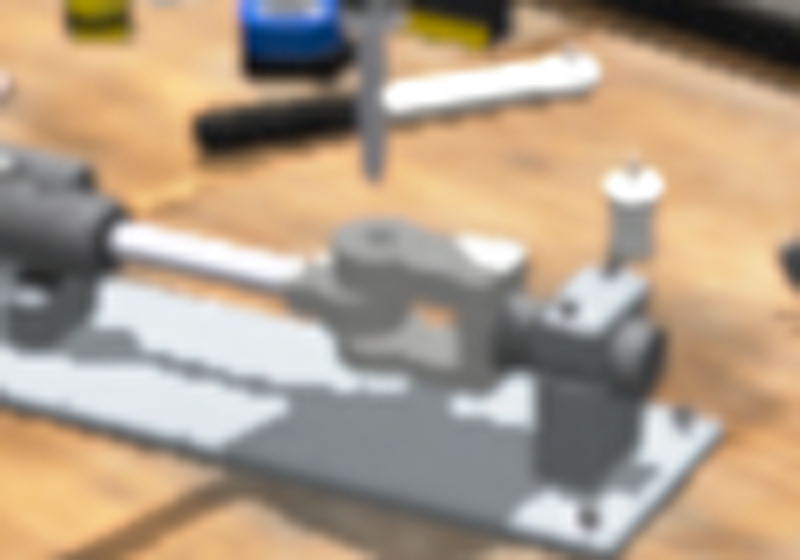

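The pin tip is at (373,180) and the bore at (381,237) in the crop. I'll compare both with the predicted drop.

```bash
python3 - <<'E'
from h import *
c=lambda u,v:((u+.5)/8-.5+270,(v+.5)/8-.5+150)
P=np.array([.6182,.0672,.119])
to=lambda p:((p-[270,150]+.5)*8-.5).round(1)
print("pred tip",to(proj("scene",P)),"pred hole under pin",to(proj("scene",[.6182,.0672,.0955])))
for d in([.001,0,0],[0,.001,0],[0,0,.001]):print(to(proj("scene",P+d))-to(proj("scene",P)))
g=cv2.cvtColor(cv2.imread("pics/e_s.png"),cv2.COLOR_BGR2GRAY)[174:186,310:326];print(g)
g=cv2.cvtColor(cv2.imread("pics/top0.png"),cv2.COLOR_BGR2GRAY)[158:174,299:318];print(g)
E
```

```text
pred tip [373.6 177.5] pred hole under pin [374.7 228.6]
[ 1.7 -0.8]
[-1.7 -0.7]
[ 0.  -2.2]
[[204 205 204 206 208 206 202 199 200 200 200 202 204 209 212 212]
 [205 204 203 203 204 203 202 201 200 199 199 200 201 205 208 210]
 [198 199 201 200 199 197 196 195 197 197 198 200 202 204 206 209]
 [190 191 193 192 188 184 181 180 181 183 188 193 197 200 202 204]
 [182 182 181 179 177 171 163 159 163 169 175 181 184 188 193 195]
 [178 174 174 176 173 162 146 140 146 159 172 175 174 175 179 182]
 [183 168 164 170 172 167 155 150 154 161 172 173 172 174 175 175]
 [203 168 145 152 160 165 164 163 162 163 169 173 173 174 175 175]
 [213 170 125 122 133 143 146 147 144 142 153 165 170 173 175 174]
 [182 151 116 109 114 118 119 120 119 119 126 140 148 156 159 163]
 [167 148 118 109 110 111 112 112 112 111 113 115 119 121 126 133]
 [166 155 131 117 114 113 112 113 113 113 111 111 110 110 111 114]]
[[161 162 161 160 160 159 159 160 159 161 160 158 159 160 160 162 166 148
  151]
 [161 162 160 159 159 161 159 161 162 163 164 163 161 158 153 170 199 208
  201]
 [162 163 161 160 159 162 163 178 190 19
[... 394 characters left out ...]
 147 113 106 106 140 192 202 202 183 196 203
  203]
 [164 193 195 199 202 202 203 146 174 156 192 175 195 203 204 189 198 203
  203]
 [183 197 196 191 199 203 203 169 128 189 201 195 200 203 203 184 199 204
  204]
 [186 198 203 185 197 203 203 203 160 183 186 198 203 203 203 150 195 204
  204]
 [192 200 203 164 189 202 203 203 203 203 203 203 204 202 192 138 192 175
  118]
 [198 201 204 170 150 191 201 202 203 203 203 204 201 200 153 103  89  90
   98]
 [184 177 199 204 153 139 179 197 201 201 201 200 182 132  94  95 106 128
  128]
 [197 167 191 202 204 153 100 136 168 175 161 133 114 102 117  95  84  73
   79]
 [199 189 148 177 197 202 154 108  88  70  67  69  95 116  95  88  95  99
   96]]
```

Emit:
carry_out([
  [0,-0.07,-0.3,0,1],
  [0,-0.07,-0.63,0,1],
  [0,-0.07,-0.63,0,1],
  [0,-0.07,-0.63,0,1],
])

```text
t: 6.15
position: [0.6184, 0.0657, 0.1771]
orientation: [-0.001, 0.596, 0.803, -0.0]
ft_force: [-0.7, -0.6, -1.0]
opening: 0.0179
gripper_force: 59.7
```

```bash
python3 - <<'E'
from h import *
np.set_printoptions(linewidth=200)
s=observe();print(s["position"],s["ft_force"],s["t"])
t=optics.snapshot("scene")[:,:,::-1];cv2.imwrite("pics/f_s.png",t)
g=cv2.cvtColor(t,cv2.COLOR_BGR2GRAY);print(g[162:190,308:330])
P=s["position"];print(proj("scene",P-[0,0,.077]),proj("scene",[P[0],P[1],.0955]))
# top: disc/bore fit on the first picture
T=cv2.cvtColor(cv2.imread("pics/top0.png"),cv2.COLOR_BGR2GRAY)[150:182,290:326]
U=cv2.resize(T,None,fx=8,fy=8,interpolation=cv2.INTER_CUBIC)
C=cv2.HoughCircles(U,cv2.HOUGH_GRADIENT,1,5,param1=120,param2=8,minRadius=46,maxRadius=64)
for c in C[0][:4]:
    uv=(c[:2]+.5)/8-.5+[290,150];print("disc",uv,c[2]/8,plane("top",uv,.0955))
m=(U<175).astype(np.uint8);n,l,st,ce=cv2.connectedComponentsWithStats(m)
for i in range(1,n):
    if 100<st[i,4]<3000:
        uv=(ce[i]+.5)/8-.5+[290,150];print("blob",uv,st[i],plane("top",uv,.0955))
E
```

```text
[0.61844497 0.06565622 0.17713686] [-0.68287396 -0.64186183 -0.99392503] 6.15
[[ 95  85  74  73  73  70  78  97 113 134 199 250 255 255 255 253 248 239 226 211 196 182]
 [ 50  47  43  45  44  42  58  91 113 124 158 202 215 203 188 178 167 156 145 139 135 131]
 [ 34  33  31  33  35  33  54  90 113 118 125 137 142 135 135 135 130 121 118 125 136 138]
 [ 21  21  22  26  31  34  59  92 114 117 115 114 116 120 131 147 148 143 144 154 170 171]
 [ 28  36  39  47  56  70  89 105 115 119 126 138 146 151 165 182 184 182 181 183 186 186]
 [ 66  82  92  97 106 125 138 129 120 121 140 169 184 185 187 190 191 189 189 188 189 188]
 [115 136 154 160 163 175 180 154 124 121 144 176 191 190 189 189 188 187 186 186 186 187]
 [163 181 198 201 200 201 196 165 127 120 146 179 192 190 188 188 186 186 186 186 186 187]
 [199 203 207 207 206 205 197 166 127 120 148 186 198 198 193 191 188 187 188 190 188 190]
 [202 202 202 204 204 204 195 167 127 120 149 187 203 204 203 200 198 196 195 193 192 190]
 [199 200 202 203 205 205 198 170 128 120 148 185 203 207 208 208 206 204 201 198 196 194]
 [202 202 203 204 206
[... 1228 characters left out ...]
111 109 110 112 116 119]
 [109 113 122 132 139 138 133 124 117 113 111 111 112 119 124 119 116 114 111 111 111 111]
 [111 109 109 114 117 119 118 116 114 113 111 112 118 136 148 144 139 132 122 115 113 112]
 [138 128 115 109 111 112 113 113 113 112 111 113 125 150 168 169 166 156 137 120 112 113]]
[316.75286232 176.9939795 ] [316.77994172 178.24703802]
disc [308.25  166.125] 6.15 [0.61708446 0.06646148 0.0955    ]
disc [308.875 165.25 ] 7.125 [0.61991008 0.06459222 0.0955    ]
disc [307.875 165.625] 6.625 [0.61864338 0.06767843 0.0955    ]
disc [307.625 165.   ] 7.2875 [0.62060924 0.06851726 0.0955    ]
blob [307.70561594 165.37914079] [128 110  41  40 966] [0.61941123 0.0682301  0.0955    ]
```

Emit:
carry_out([
  [-0.05,-0.03,0,0,1],
  [-0.05,-0.03,-0.1,0,1],
  [-0.05,-0.03,-0.2,0,1],
  [-0.05,-0.03,-0.27,0,1],
  [-0.05,-0.03,-0.27,0,1],
  [-0.05,-0.03,-0.27,0,1],
])

```text
t: 6.8
position: [0.6174, 0.0648, 0.1697]
orientation: [-0.0, 0.596, 0.803, -0.0]
ft_force: [0.4, -0.6, -1.4]
opening: 0.018
gripper_force: 59.7
```

Emit:
carry_out([
  [0,0,-0.1,0,1],
  [0,0,-0.2,0,1],
  [0,0,-0.2,0,1],
  [0,0,-0.2,0,1],
])

```text
t: 7.2
position: [0.6174, 0.0647, 0.1636]
orientation: [-0.0, 0.596, 0.803, -0.0]
ft_force: [0.6, 0.2, -1.8]
opening: 0.0179
gripper_force: 59.6
```

Emit:
carry_out([
  [0,0,-0.07,0,1],
  [0,0,-0.14,0,1],
  [0,0,-0.2,0,1],
  [0,0,-0.2,0,1],
  [0,0,-0.2,0,1],
])

```text
t: 7.7
position: [0.6174, 0.0647, 0.1577]
orientation: [-0.0, 0.596, 0.803, -0.0]
ft_force: [0.7, -0.8, -2.4]
opening: 0.0181
gripper_force: 59.7
```

Emit:
carry_out([
  [0,0,-0.06,0,1],
  [0,0,-0.12,0,1],
  [0,0,-0.18,0,1],
  [0,0,-0.22,0,1],
  [0,0,-0.22,0,1],
  [0,0,-0.22,0,1],
])

```text
t: 8.3
position: [0.6174, 0.0647, 0.1512]
orientation: [-0.0, 0.596, 0.803, -0.0]
ft_force: [-0.3, -1.2, -1.8]
opening: 0.0179
gripper_force: 59.9
```

```bash
python3 - <<'E'
from h import *
s=observe();print(s["position"],s["ft_force"],s["t"])
t=optics.snapshot("scene")[:,:,::-1]
cv2.imwrite("pics/g.png",cv2.resize(t[120:220,260:360],None,fx=6,fy=6,interpolation=cv2.INTER_CUBIC))
E
```

```text
[0.61744767 0.06474235 0.15116493] [-0.31921516 -1.20325897 -1.76022672] 8.3
```

View pics/g.png

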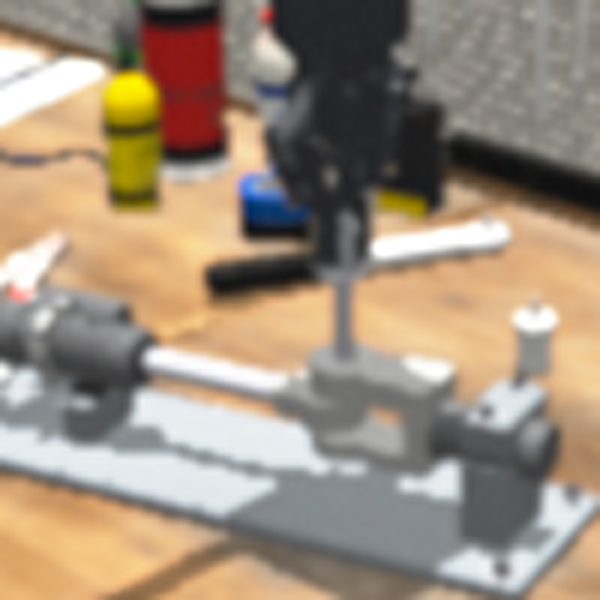

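The pin stands in the bore, entering at (345,358), with its collar about 50 mm above the ear, so it is resting near the eye. I'll release it and go to the shaft.

Emit:
carry_out([
  [0,0,0,0,-1],
  [0,0,0,0,-1],
  [0,0,0,0,-1],
  [0,0,0,0,-1],
  [0,0,0,0,-1],
  [0,0,1,0,-1],
  [0,0,2.3,0,-1],
  [0,0,2.5,0,-1],
  [-0.4,1.5,2.5,0,-1],
  [-0.88,2.94,2.5,0,-1],
  [-0.88,2.94,2.5,0,-1],
  [-0.88,2.94,2.5,0,-1],
  [-0.88,2.94,1.5,0,-1],
  [-0.88,2.94,0,0,-1],
  [-0.88,2.94,-1.2,0,-1],
  [-0.88,2.94,-1.2,0,-1],
  [-0.88,2.94,-1.2,0,-1],
])

```text
t: 10.05
position: [0.5912, 0.152, 0.1151]
orientation: [-0.0, 0.596, 0.803, -0.001]
ft_force: [0.8, -0.2, 0.4]
opening: 0.0851
gripper_force: 0.0
```

```bash
cat >> h.py <<'E'
def pin(name):
    s=observe();print(s["position"].round(4),s["ft_force"].round(1),s["t"])
    t=optics.snapshot("scene")[:,:,::-1];cv2.imwrite(f"pics/{name}.png",t)
    g=cv2.cvtColor(t,cv2.COLOR_BGR2GRAY);print(g[148:184,312:323])
E
python3 -c "
from h import *
pin('p0')
t=cv2.imread('pics/p0.png');cv2.imwrite('pics/p0c.png',cv2.resize(t[120:220,260:360],None,fx=6,fy=6,interpolation=cv2.INTER_CUBIC))"
```

```text
[0.5912 0.152  0.1151] [ 0.8 -0.2  0.4] 10.05
[[ 82  91 110 132 165 191 191 159  81  38  54]
 [109 123 142 155 173 188 185 154  78  28  35]
 [115 133 155 170 183 186 181 150  84  42  36]
 [106 136 173 189 191 189 184 158 108  81  71]
 [ 90 142 190 200 197 195 191 172 134 116 108]
 [ 70 124 179 199 200 198 193 177 146 134 130]
 [ 52  87 147 192 200 199 195 184 166 161 152]
 [ 46  77 147 203 216 214 208 197 192 190 180]
 [ 50 107 193 241 247 245 238 221 199 198 197]
 [ 55 137 231 255 255 255 252 232 198 192 197]
 [ 58 123 201 244 252 249 231 196 176 184 191]
 [ 85 109 127 154 169 163 142 138 168 201 215]
 [119 123  96  95 104 101  97 137 222 254 255]
 [112 107  88  87  92  91  98 162 252 255 255]
 [ 71  72  78  87  90  90 100 154 233 255 255]
 [ 48  62  80  89  89  89  97 132 177 195 187]
 [ 57  87 107 105 100  97 110 148 172 152 135]
 [ 69 115 146 143 126 121 138 176 185 151 135]
 [ 74 119 158 161 142 135 153 177 172 157 163]
 [106 131 155 148 128 124 144 173 183 183 186]
 [162 174 182 160 125 120 143 174 189 189 188]
 [200 200 195 166 127 121 146 179 191 190 188]
 [206 204 195 166 127 122 149 185 198 197 192]
 [203 203 194 166 127 120 149 187 202 203 202]
 [205 204 197 167 127 120 149 185 202 207 208]
 [205 206 200 170 127 121 148 184 200 205 207]
 [204 205 199 169 127 120 144 180 198 201 202]
 [203 203 197 167 126 118 141 177 198 201 200]
 [201 207 207 177 129 119 147 197 222 215 206]
 [194 207 222 203 140 120 160 224 245 240 227]
 [181 189 212 206 145 120 155 221 249 252 246]
 [173 179 186 174 137 125 141 187 239 253 251]
 [166 187 198 177 158 155 161 198 242 252 251]
 [152 186 211 198 191 191 192 222 249 254 253]
 [135 141 170 185 193 193 187 196 236 252 252]
 [129 110 121 133 138 138 134 135 164 198 216]]
```

View pics/p0c.png

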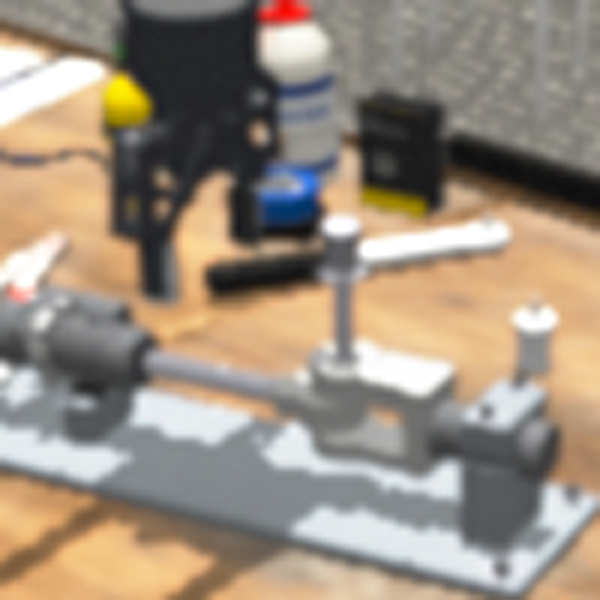

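The pin stands upright on the eye, with its grip at (340,230) and the ear at (345,360). The open fingers straddle the shaft line. I'll lower and grip the shaft.

Emit:
carry_out([
  [0,0,-1,0,-1],
  [0,0,-2,0,-1],
  [0,0,-2.33,0,-1],
  [0,0,-2.33,0,-1],
  [0,0,-2.33,0,1],
  [0,0,-2.33,0,1],
  [0,0,-2.33,0,1],
  [0,0,-2.33,0,1],
  [0,0,-2.33,0,1],
  [0,0,-2.33,0,1],
  [0,0,-2.33,0,1],
  [0,0,-2.33,0,1],
])

```text
t: 11.3
position: [0.5908, 0.1529, 0.046]
orientation: [-0.0, 0.595, 0.803, -0.0]
ft_force: [-1.9, -1.2, 5.7]
opening: 0.0143
gripper_force: 58.3
```

Emit:
carry_out([
  [0.014,-0.048,0,0,1],
  [0.029,-0.096,0,0,1],
  [0.043,-0.144,0,0,1],
  [0.057,-0.192,0,0,1],
  [0.057,-0.192,0,0,1],
  [0.057,-0.192,0,0,1],
])

```text
t: 11.9
position: [0.5923, 0.148, 0.046]
orientation: [-0.001, 0.596, 0.803, 0.0]
ft_force: [-3.5, 2.8, 7.5]
opening: 0.0135
gripper_force: 58.5
```

```bash
cat >> h.py <<'E'
def q(name):
    s=observe();print(s["position"].round(4),s["ft_force"].round(1),s["t"])
    t=optics.snapshot("scene")[:,:,::-1];cv2.imwrite(f"pics/{name}.png",t)
    g=cv2.cvtColor(t,cv2.COLOR_BGR2GRAY);print(g[148:184,316:318].mean(1).round().astype(int))
E
python3 -c "
from h import *
q('p1')"
```

```text
[0.5923 0.148  0.046 ] [-3.5  2.8  7.5] 11.9
[180 184 188 192 199 202 201 200 214 217 172 130 132 158 162 133 134 153
 150 146 146 148 144 140 134 131 130 129 130 130 126 149 220 248 220 140]
```

Emit:
carry_out([
  [0.007,-0.024,0,0,1],
  [0.014,-0.048,0,0,1],
  [0.021,-0.072,0,0,1],
  [0.021,-0.072,0,0,1],
  [0.021,-0.072,0,0,1],
])

```text
t: 12.45
position: [0.5929, 0.1459, 0.046]
orientation: [-0.001, 0.596, 0.803, 0.0]
ft_force: [-2.5, 3.7, 5.6]
opening: 0.0141
gripper_force: 58.5
```

```bash
python3 -c "
from h import *
q('p2')"
```

```text
[0.5929 0.1459 0.046 ] [-2.5  3.7  5.6] 12.45
[180 184 186 192 200 202 202 202 216 222 186 137 136 162 161 134 141 164
 166 150 146 146 144 138 134 132 131 128 128 130 126 137 177 214 202 140]
```

Emit:
carry_out([
  [0.007,-0.024,0,0,1],
  [0.014,-0.048,0,0,1],
  [0.014,-0.048,0,0,1],
  [0.014,-0.048,0,0,1],
])

```text
t: 12.9
position: [0.5934, 0.1444, 0.046]
orientation: [-0.001, 0.596, 0.803, 0.0]
ft_force: [-2.0, 3.3, 6.9]
opening: 0.0139
gripper_force: 58.4
```

```bash
python3 -c "
from h import *
q('p3')"
```

```text
[0.5934 0.1444 0.046 ] [-2.   3.3  6.9] 12.9
[181 184 187 192 200 202 202 198 198 198 194 192 206 223 216 163 100  94
 118 158 196 222 244 248 182 102  88  89  90  98 120 148 187 224 206 140]
```

The grip top went from row 157 to row 170.5, about 48 mm, so the pin has dropped fully. I'll release the shaft and back off.

Emit:
carry_out([
  [0,0,0,0,-1],
  [0,0,0,0,-1],
  [0,0,0,0,-1],
  [0,0,0,0,-1],
  [0,0,0,0,-1],
  [0,0,1,0,-1],
  [0,0,2.2,0,-1],
  [0,0,3.4,0,-1],
  [0,0,4.6,0,-1],
  [-1,3,5.5,0,-1],
  [-2,4.5,5.5,0,-1],
  [-3,6,5.5,0,-1],
  [-3,6,5.5,0,-1],
  [-3,6,5.5,0,-1],
])

```text
t: 14.35
position: [0.5006, 0.3281, 0.2108]
orientation: [-0.001, 0.594, 0.805, 0.001]
ft_force: [-0.3, -0.7, -0.3]
opening: 0.0855
gripper_force: 0.0
```

```bash
python3 -c "
from h import *
q('z')
X=[.6174,.0647]
print(proj('scene',X+[.1255]),proj('scene',X+[.0975]))
t=cv2.imread('pics/z.png');cv2.imwrite('pics/zc.png',cv2.resize(t[140:215,270:370],None,fx=8,fy=8,interpolation=cv2.INTER_CUBIC))"
```

```text
[0.5006 0.3281 0.2108] [-0.3 -0.7 -0.3] 14.35
[174 176 178 185 192 195 195 191 190 190 187 183 197 216 209 155  95  88
 112 151 192 230 252 254 229 135  88  86  86  88 104 140 184 216 196 133]
[316.58182128 170.23817083] [316.74738097 177.88726585]
```

View pics/zc.png

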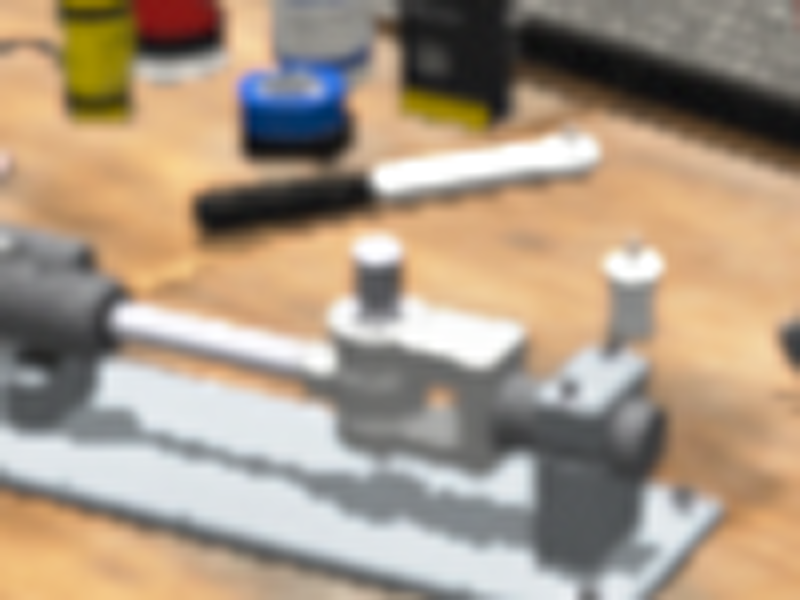

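The pin's grip top is at (378,245) in the crop, which matches the prediction for home (row 170.2). The collar is on the ear and the pin is upright.

```bash
python3 -c "
from workcell import sign_off
print(sign_off())"
```

```text
the job is handed in; nothing more can be done
None
```

The long pin is fitted through both ears and the eye with its collar down on the upper ear. I judged that from the final camera view. The job is handed in at about 14 s, with no result shown; the arm touched only the long pin and the shaft.

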